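Shim the rocking corner of a milling jig plate

ROBOT

A 7-joint arm with a two-finger parallel gripper is mounted at the origin on the work surface. World frame = base frame: x ahead of the robot, y to its left, z up, the work surface at z = 0. Lengths are in mm, angles in rad, forces in N, time in s.
With the tool pointing down it reaches from about 400 to 875 mm from the base axis. Payload 4.4 kg.
Tool frame: the origin (TCP) lies on the centre line of the jaws, within the pads' length; the fingertips stand 25 mm ahead of it and the grasp point (between the pads) lies 6 mm ahead of it (ctrl.finger_overhang is the distance from the TCP to the fingertips, in mm); z points along the fingers, y is the line along which they close (so a half turn about z gives the same grasp; the last joint's range is limited). The gripper opens to 85 mm and grips with 20 to 120 N. Pads are 22 mm wide; open, the fingers measure 114 mm over their backs; the gripper's body (76 mm by 85 mm) begins 54 mm behind the grasp point. The pads swing forward as they close: fully open they stand 13 mm farther back than shut.
Start: joints at [1.17, 0.628, 0.038, 1.517, -0.027, 0.996, -0.02], TCP at [213.604, -613.914, 256.313] pointing down, gripper open.
Joint ranges: [-3.06, 3.06], [-0.37, 2.12], [-1.25, 1.32], [0.18, 2.47], [-1.1, 4.24], [0.23, 1.98], [-2.94, 2.94]. Speed limits (rad/s): [2.57, 2.57, 3.14, 3.14, 3.14, 3.14, 3.14].

INTERFACE

Orientations are given as [roll, pitch, yaw] about the fixed x, y, z axes, in that order (R = Rz(yaw) Ry(pitch) Rx(roll)).
In Python, from cell import ctrl gives the robot as it stands. The module is installed in compiled form; this text tells all that it offers.
- The arm moves only by the tool play_rows, never from a script. Its argument "targets" is a list of rows, each a list of 5 numbers: the closure, from 0 (fully open) to 1 (shut), then the shift along the tool's x, y, z in cm, then the turn about the tool's z in degrees. In form: [[gripper, dx, dy, dz, spin], ...]. A call has 1 to 10 rows; each row is the pose to reach, as a shift and turn from the pose commanded when the call began, along the tool's axes at that moment; what a row does not reach only later rows make up. A row lasts 1/10 s, in which the tool goes at most 50 mm and 8.59 degrees, less where a joint would pass 70% of its speed; a pose out of reach is approached as far as the arm can. A call with a gripper value outside its range is refused whole. The fingers move at their own pace and stop on an object; the grip force is fixed at half the most. Time passes only in rows, so rows that repeat a pose let the fingers close. It gives the time, the measured TCP pose, the force, the opening and the grip force at its end, in the units of the state.
- ctrl.read_state(): the state, without advancing time (a new reading comes with each control period).
- ctrl.get_image(name): name is "side" or "top"; returns (picture, depth): 420x560x3 uint8, red, green, blue; 420x560 float32, mm along the optical axis (not along the pixel's ray), 0 where there is no reading.
- ctrl.calibration(name): a dict with "vfov" (degrees; the focal length in pixels is half the picture's height over the tangent of half this angle, whatever the lens; pixels are square), "cx", "cy" (the principal point, pixels), "k1" (the pictures are not rectified: a ray, as slopes to the right and down, at radius r is drawn at 1 + k1 r^2 times it, then the intrinsics apply), "extrinsics" (4x4, takes a point from camera to world coordinates). Camera axes: x right, y down, z forward; pixel columns grow to the right and rows downward; lengths in mm; the calibration is good to about 2 mm. A picture is of the moment at which its call begins. calibration takes no time and is no camera call.
- ctrl.finish_job(): hands the job in; it is judged then, once.
Trained networks look in the newest picture that a camera, given by its name, has taken for a name from the list of things; names that differ only in an ending like _2 or _b are one class to them, and where a whole thing is asked for, a point or a joint stands for the part that bears it (a point fixed in the world has none). Each returns a list of dicts, best first, with "confidence" (0 to 1); they miss things now and then, are a little off and sometimes report something else, mostly with a low value. They report only what shows in the picture. A call takes as long as a camera call. They do not tell look-alikes from the thing itself.
- ctrl.search_frame(camera, name): "bbox" ([left, top, right, bottom] in pixels, round what is visible of it).
- ctrl.trace(camera, name): "pixels" (420x560 bool, what is visible of it) and "bbox" ([left, top, right, bottom] in pixels, round what is visible of it).
The state is a dict: "clock": time; "qpos": joint angles; "qd": joint speeds; "tau": joint torques, N m; "eef_pos": TCP position; "tool_rot": TCP orientation; "force": force on the tool from outside, world axes, zero at the start; "torque": the same for the moment, N m; "width": finger opening in mm; "gripper_force": force on a finger pad.
Only numpy, scipy, OpenCV 4.12 (cv2) and the standard library are available. Lean on these libraries where they do the work, as an engineer would, in place of code of your own. Each camera call takes 0.05 s, during which the arm holds its last target. There are 200 camera calls.

TASK

The jig plate rocks on one corner. Press on its corners with the fingertips to find the one that sinks, pressing that corner all the way to its stop so that its shim tab kicks up; then press that corner's shim tab fully flat. Leave the other shim tabs as they are, do not lift the plate, and do not disturb the spare blank, the screwdriver or the cup.

Things in the scene. Friction and masses are not known exactly. Their poses are not given: they have to be found in the camera images.
- bed: Fixed dark steel levelling bed on the bench, 190 x 310 x 10 mm; origin at the centre of its underside. Its +x is 'far', its +y is 'left' (turned by 0.3 rad at most). The jig plate lies on four foot blocks on it, one of them, not known which, 6 mm short. Four steel shim tabs are hinged on it, two leaving the plate on its left side, two on its right.
- plate: Loose aluminium jig plate, 160 (x) x 140 (y) x 10 mm, about 0.65 kg, lying level, its top 52 mm above the bench; axes as the bed's, origin at the centre of its underside. At its centre a clamp ring of 94 mm diameter with a white milling blank rises 15 mm above the plate's top. A lip round its underside hides the feet and keeps it in place (3 mm play).
- corner_nl (a point): Press point on the plate's top, near-left corner: dark 13 mm screw head, flush, 62 mm in x and 52 mm in y from the plate's centre. If this is the corner that rocks, it starts to sink at 2 to 3 N, meets its shim's cam after 1.5 to 3 mm and needs a firm push (up to 10 N) to reach its stop 4 to 5 mm down; it comes back up when let go. A firm corner gives under 1 mm.
- corner_nr (a point): Press point on the plate's top, near-right corner: dark 13 mm screw head, flush, 62 mm in x and 52 mm in y from the plate's centre. If this is the corner that rocks, it starts to sink at 2 to 3 N, meets its shim's cam after 1.5 to 3 mm and needs a firm push (up to 10 N) to reach its stop 4 to 5 mm down; it comes back up when let go. A firm corner gives under 1 mm.
- corner_fl (a point): Press point on the plate's top, far-left corner: dark 13 mm screw head, flush, 62 mm in x and 52 mm in y from the plate's centre. If this is the corner that rocks, it starts to sink at 2 to 3 N, meets its shim's cam after 1.5 to 3 mm and needs a firm push (up to 10 N) to reach its stop 4 to 5 mm down; it comes back up when let go. A firm corner gives under 1 mm.
- corner_fr (a point): Press point on the plate's top, far-right corner: dark 13 mm screw head, flush, 62 mm in x and 52 mm in y from the plate's centre. If this is the corner that rocks, it starts to sink at 2 to 3 N, meets its shim's cam after 1.5 to 3 mm and needs a firm push (up to 10 N) to reach its stop 4 to 5 mm down; it comes back up when let go. A firm corner gives under 1 mm.
- tab_nl (a point): Point on the upper face of the near-left shim tab, a 3 mm steel strip with a 26 mm wide thumb pad, sloping up outwards from under the plate's side: 65 mm from its hinge (tab end: 85). The hinge runs along the bed's x, 20 mm above the bench, 12 mm inside the plate's edge. Flat, its upper face is 21.5 mm above the bench. It stays where left; under 1 N turns it.
- shim_nl (a joint): Slope of the near-left shim tab, rad: 0 = flat on its rest (hard stop; its cam is then up under the plate corner); 0.36 to 0.50 at the start. If its corner is the one that rocks, pressing the corner to its stop kicks the tab up to about 0.65 to 0.75 and it stays so; the tab of a firm corner does not move.
- tab_nr (a point): Point on the upper face of the near-right shim tab, a 3 mm steel strip with a 26 mm wide thumb pad, sloping up outwards from under the plate's side: 65 mm from its hinge (tab end: 85). The hinge runs along the bed's x, 20 mm above the bench, 12 mm inside the plate's edge. Flat, its upper face is 21.5 mm above the bench. It stays where left; under 1 N turns it.
- shim_nr (a joint): Slope of the near-right shim tab, rad: 0 = flat on its rest (hard stop; its cam is then up under the plate corner); 0.36 to 0.50 at the start. If its corner is the one that rocks, pressing the corner to its stop kicks the tab up to about 0.65 to 0.75 and it stays so; the tab of a firm corner does not move.
- tab_fl (a point): Point on the upper face of the far-left shim tab, a 3 mm steel strip with a 26 mm wide thumb pad, sloping up outwards from under the plate's side: 65 mm from its hinge (tab end: 85). The hinge runs along the bed's x, 20 mm above the bench, 12 mm inside the plate's edge. Flat, its upper face is 21.5 mm above the bench. It stays where left; under 1 N turns it.
- shim_fl (a joint): Slope of the far-left shim tab, rad: 0 = flat on its rest (hard stop; its cam is then up under the plate corner); 0.36 to 0.50 at the start. If its corner is the one that rocks, pressing the corner to its stop kicks the tab up to about 0.65 to 0.75 and it stays so; the tab of a firm corner does not move.
- tab_fr (a point): Point on the upper face of the far-right shim tab, a 3 mm steel strip with a 26 mm wide thumb pad, sloping up outwards from under the plate's side: 65 mm from its hinge (tab end: 85). The hinge runs along the bed's x, 20 mm above the bench, 12 mm inside the plate's edge. Flat, its upper face is 21.5 mm above the bench. It stays where left; under 1 N turns it.
- shim_fr (a joint): Slope of the far-right shim tab, rad: 0 = flat on its rest (hard stop; its cam is then up under the plate corner); 0.36 to 0.50 at the start. If its corner is the one that rocks, pressing the corner to its stop kicks the tab up to about 0.65 to 0.75 and it stays so; the tab of a firm corner does not move.
- blank_mid (a point): Bystander: centre of a loose white spare blank, a disc of 74 mm diameter, 18 mm high, lying on the bench on the left of the bed.
- driver: Bystander: loose screwdriver, 160 mm long, lying on the bench on the right of the bed.
- cup_mid (a point): Bystander: centre of a loose clear plastic cup, 56 mm across, 60 mm high, standing on the bench beyond the bed.
Mind the look-alikes: they are no part of the job. Of the things that look like the plate, the smaller one is meant.

How it is judged:
By the outcome, as a careful person would: the job done as asked, in the order asked, and still so for the second after the job is handed in, with the robot touching nothing.
It also fails if it takes over 64 s, if anything falls off the work surface, if the arm or the gripper's body presses on something with over 40 N, if the wrist force passes 120 N, or if a joint passes its speed limit or range.

## Working session

There is one attempt and no reset: what is moved stays moved. The work goes in short steps, Python scripts to look and compute and a tool call to move; the robot and the scene stay as the last step left them, time stands still between calls to the robot, and variables do not carry over. Pictures are saved under pics/ and viewed, at most 10 in all, crops included, and the job is handed in when it is done.

Besides the shell and the picture viewer there is one more tool, called after ">>>" as a command line: name --pt "numbers of a row" for each row, then --argument value for the rest. play_rows: Moves the arm, as the interface text tells. Its arguments: {"type":"object","properties":{"targets":{"type":"array"}},"required":["targets"]}

```bash
mkdir -p pics
cat > h.py <<'E'
import numpy as np, cv2
from cell import ctrl
def rays(name,uv):
    c=ctrl.calibration(name); f=210/np.tan(np.radians(c['vfov'])/2)
    K=np.array([[f,0,c['cx']],[0,f,c['cy']],[0,0,1.]])
    p=np.atleast_2d(uv).astype(float); d=(p-[c['cx'],c['cy']])/f
    s=d.copy()
    for _ in range(30): s=d/(1+c['k1']*(s**2).sum(1,keepdims=True))
    return s,np.array(c['extrinsics'])
def at_depth(name,uv,dep):
    s,E=rays(name,uv); P=np.c_[s,np.ones(len(s))]*np.asarray(dep).reshape(-1,1)
    return P@E[:3,:3].T+E[:3,3]
def at_z(name,uv,z):
    s,E=rays(name,uv); D=np.c_[s,np.ones(len(s))]@E[:3,:3].T
    return E[:3,3]+D*((z-E[2,3])/D[:,2:3])
def proj(name,P):
    c=ctrl.calibration(name); f=210/np.tan(np.radians(c['vfov'])/2); E=np.array(c['extrinsics'])
    q=(np.atleast_2d(P)-E[:3,3])@E[:3,:3]; s=q[:,:2]/q[:,2:]
    return s*(1+c['k1']*(s**2).sum(1,keepdims=True))*f+[c['cx'],c['cy']]
E
python3 - <<'E'
from h import *
np.set_printoptions(precision=1,suppress=True)
for n in('top','side'):
    im,d=ctrl.get_image(n); cv2.imwrite(f'pics/{n}0.png',im[:,:,::-1]); np.save(n+'d.npy',d)
    for t in('plate','bed','corner_nl','tab_nl','tab_fr','blank_mid','driver','cup_mid'):
        for r in ctrl.search_frame(n,t)[:6]:
            b=np.array(r['bbox']); u=[(b[0]+b[2])/2,(b[1]+b[3])/2]
            print(n,t,round(r['confidence'],2),b,at_depth(n,u,[d[int(u[1]),int(u[0])]])[0])
s=ctrl.read_state();print({k:s[k] for k in('clock','eef_pos','tool_rot','force','width')},ctrl.finger_overhang)
E
```

```text
top plate 0.96 [284.7 195.1 360.  273.6] [539.3 -35.7  65.9]
top plate 0.68 [ 69.4 132.8 174.  246.3] [644.5 390.   47.5]
top bed 0.87 [248.6 189.8 395.4 287.7] [530.2 -34.5  67.6]
top bed 0.28 [286.6 194.4 359.3 276. ] [537.5 -36.8  66.7]
top corner_nl 0.84 [ 70.8 134.5 176.5 245.3] [644.4 387.3  43.5]
top corner_nl 0.6 [286.9 194.3 357.9 276.4] [537.2 -35.6  66.7]
top tab_nl 0.81 [256.7 253.2 287.7 268. ] [487.7  68.8  41.6]
top tab_fr 0.84 [356.  206.6 389.6 218.8] [ 585.4 -146.9   41. ]
top tab_fr 0.7 [287.4 193.7 357.4 274. ] [540.4 -35.8  65.8]
top tab_fr 0.67 [194.8 240.2 234.8 275.8] [495.7 194.2  14. ]
top blank_mid 0.74 [197.5 239.2 236.2 273.3] [499.3 189.4  16.2]
top blank_mid 0.16 [424.9 234.7 448.  306.2] [ 461.  -283.4   15.5]
top driver 0.8 [423.  234.4 445.5 305.9] [ 461.7 -278.6   15.7]
top driver 0.25 [354.9 264.  390.4 278. ] [ 462.6 -140.2   44.2]
top cup_mid 0.89 [279.8 140.4 308.3 169.8] [724.3  16.5   4.5]
side plate 0.82 [249.  155.8 333.4 193.1] [642.7 331.2  36.4]
side plate 0.69 [216.  224.4 301.  272.9] [534.7 -74.8  66.6]
side plate 0.28 [213.  268.1 229.1 289.3] [ 462.8 -122.9   34.6]
side bed 0.97 [202.2 205.7 308.2 313.8] [527.7 -89.2  51. ]
side bed 0.38 [230.6 202.1 257.9 218.2] [509.9 166.8  18.1]
side corner_nl 0.8 [248.8 154.9 332.7 191.9] [641.7 333.9  38.4]
side corner_nl 0.63 [212.7 227.3 300.8 271.2] [531.3 -76.2  66.3]
side corner_nl 0.54 [215.  269.6 229.  284.9] [ 464.3 -115.8   32.5]
side tab_nl 0.75 [226.9 206.7 239.8 227.1] [484.9  81.4  48.9]
side blank_mid 0.55 [230.3 199.2 256.1 217.3] [507.4 177.1  17.8]
side blank_mid 0.28 [283.6 269.5 295.2 286.8] [ 590.4 -124.1   30.6]
side driver 0.73 [168.6 339.  267.6 365. ] [ 461.7 -286.3   16.8]
side cup_mid 0.7 [327.9 219.1 352.9 251. ] [710.9  -6.3  47.6]
{'clock': 0.9, 'eef_pos': array([ 213.6, -613.9,  256.3]), 'tool_rot': array([ 3.1, -0. ,  0.3]), 'force': array([-0.4, -0.6,  0.2]), 'width': 85.43530860282048} 25.0
```

View pics/top0.png

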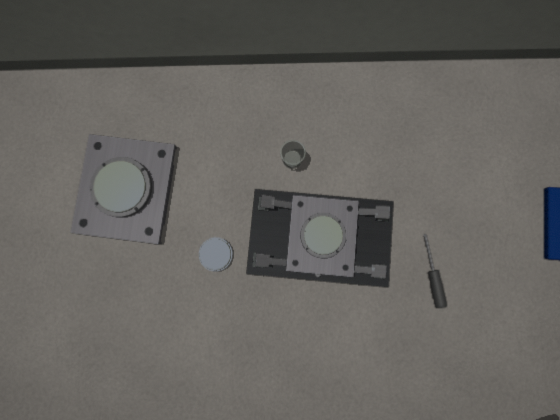

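View pics/side0.png

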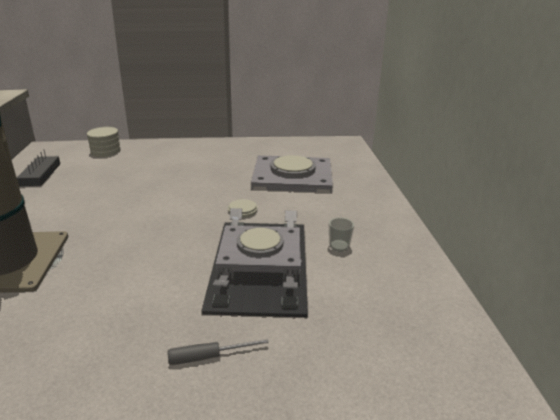

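The wanted plate is the smaller one, at about pixel (323,236) in the top view. Its screw heads are at roughly (300,204), (350,208), (295,263) and (346,267). The larger plate at (122,188) is a look-alike.

Run:
```python
from h import *
np.set_printoptions(precision=3,suppress=True)
im=cv2.imread('pics/top0.png'); d=np.load('topd.npy')
vv,uu=np.mgrid[170:310,230:410]; uv=np.c_[uu.ravel(),vv.ravel()]
P=at_depth('top',uv,d[vv,uu].ravel())
def rect(lo,hi):
    m=((P[:,2]>lo)&(P[:,2]<hi)).reshape(vv.shape).astype(np.uint8)
    n,l,st,_=cv2.connectedComponentsWithStats(m); k=1+np.argmax(st[1:,4])
    Q=P[(l==k).ravel()]; return cv2.minAreaRect(Q[:,:2].astype(np.float32)),len(Q),np.median(Q[:,2])
print('plate',rect(47,90)); print('bed+',rect(5,90)); print('ring',rect(61,80))
g=cv2.cvtColor(im,cv2.COLOR_BGR2GRAY).astype(float)
S=[]
for u,v in((300,204),(350,208),(295,263),(346,267)):
    w=g[v-5:v+6,u-5:u+6]; a=np.clip(np.percentile(w,60)-8-w,0,None); y,x=np.mgrid[v-5:v+6,u-5:u+6]
    c=[(a*x).sum()/a.sum(),(a*y).sum()/a.sum()]; S.append(at_z('top',c,52)[0]); print(np.array(c),S[-1])
S=np.array(S); print('mean',S.mean(0)); 
e=(S[0]+S[1]-S[2]-S[3])/2; print('len',np.linalg.norm(e),'yaw',np.arctan2(e[1],e[0]))
e=(S[0]+S[2]-S[1]-S[3])/2; print('len',np.linalg.norm(e),'yaw',np.arctan2(-e[0],e[1]))
s=ctrl.read_state();print(s['tool_rot'],s['qpos'])
c=cv2.resize(im[180:300,240:405],None,fx=4.8,fy=4.8,interpolation=cv2.INTER_CUBIC); cv2.imwrite('pics/c1.png',cv2.convertScaleAbs(c,alpha=1.7))
```

```text
plate (((538.483642578125, -36.93629455566406), (140.19676208496094, 160.614013671875), 83.6557846069336), 5107, np.float64(52.94705587017245))
bed+ (((537.5697021484375, -36.919158935546875), (310.83160400390625, 190.2390899658203), 83.70783233642578), 12198, np.float64(34.11809643445815))
ring (((538.5508422851562, -37.226749420166016), (91.021728515625, 91.1988525390625), 88.81271362304688), 1602, np.float64(66.44180894175486))
[299.98  203.706] [605.945   8.096  52.   ]
[349.304 208.035] [594.811 -95.493  52.   ]
[294.859 262.5  ] [482.864  21.679  52.   ]
[345.085 267.162] [471.55  -81.961  52.   ]
mean [538.792 -36.92   52.   ]
len 123.91480913304899 yaw -0.1096328438388881
len 104.22077438468561 yaw -0.10790528302062896
[ 3.142 -0.     0.335] [ 1.17   0.628  0.039  1.517 -0.027  0.996 -0.02 ]
```

View pics/c1.png

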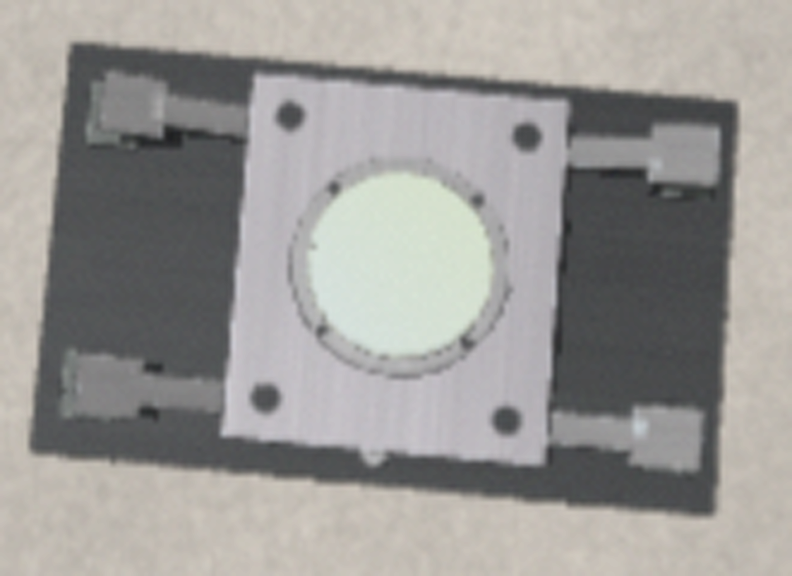

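The crop fits the given sizes: the corner screws are 124 x 104 mm apart, the bed yaw is -0.109 and the centre is (538.6, -36.9). I'll shut the gripper and move above the near-right corner first.

>>> play_rows --pt "1 25 -25 0 25.5" --pt "1 25 -25 0 25.5" --pt "1 25 -25 0 25.5" --pt "1 25 -25 0 25.5" --pt "1 25 -25 0 25.5" --pt "1 25 -25 0 25.5" --pt "1 25 -25 0 25.5" --pt "1 25 -25 0 25.5" --pt "1 25 -25 0 25.5" --pt "1 25 -25 0 25.5"

```text
clock: 1.9
eef_pos: [367.2, -296.9, 256.5]
tool_rot: [3.14, -0.0, -0.112]
force: [-0.2, -0.2, 0.0]
width: 0.1
gripper_force: 0.0
```

```bash
cat > g.py <<'E'
import sys
from h import *
C=np.array([538.6,-36.9]); Y=-0.1095
def go(bx,by,z):
    s=ctrl.read_state(); p=np.array(s['eef_pos']); y=s['tool_rot'][2]
    t=C+np.array([[np.cos(Y),-np.sin(Y)],[np.sin(Y),np.cos(Y)]])@[bx,by]
    d=t-p[:2]
    print('clk',round(s['clock'],2),'pos',p.round(1),'yaw',round(y,4),'F',np.round(s['force'],1),'shift cm',np.round([(np.cos(y)*d[0]+np.sin(y)*d[1])/10,(np.sin(y)*d[0]-np.cos(y)*d[1])/10,(p[2]-z)/10],2),'spin',round(np.degrees(y-Y),2),'w',s['width'],ctrl.finger_overhang)
go(*map(float,sys.argv[1:4]))
E
python3 g.py -62 -52 120
```

```text
clk 1.9 pos [ 367.2 -296.9  256.5] yaw -0.1116 F [-0.2 -0.2  0. ] shift cm [  7.95 -22.53  13.65] spin -0.12 w 0.12239317910047635 25.0
```

>>> play_rows --pt "1 4 -11 3 0" --pt "1 8 -22.5 8 0" --pt "1 8 -22.5 12 0" --pt "1 8 -22.5 15 0" --pt "1 8 -22.5 16.5 0" --pt "1 8 -22.5 16.5 0" --pt "1 8 -22.5 16.5 0" --pt "1 8 -22.5 16.5 0" --pt "1 8 -22.5 16.5 0" --pt "1 8 -22.5 16.5 0"

```text
clock: 2.9
eef_pos: [472.3, -83.0, 92.6]
tool_rot: [3.141, -0.003, -0.114]
force: [-0.6, -0.6, 0.1]
width: 0.2
gripper_force: 0.0
```

```bash
python3 g.py -62 -52 78
```

```text
clk 2.9 pos [472.3 -83.   92.6] yaw -0.1137 F [-0.6 -0.6  0.1] shift cm [-0.11 -0.11  1.46] spin -0.24 w 0.24043977293961546 25.0
```

>>> play_rows --pt "1 -0.1 -0.1 0.8 0" --pt "1 -0.1 -0.1 1.2 0" --pt "1 -0.1 -0.1 1.4 0" --pt "1 -0.1 -0.1 1.5 0" --pt "1 -0.1 -0.1 1.6 0" --pt "1 -0.1 -0.1 1.6 0"

```text
clock: 3.5
eef_pos: [470.7, -80.0, 77.2]
tool_rot: [-3.141, -0.001, -0.111]
force: [-4.2, 0.5, 23.9]
width: 0.0
gripper_force: 12.5
```

>>> play_rows --pt "1 0 0 0.1 0" --pt "1 0 0 0.1 0" --pt "1 0 0 0.1 0"

```text
clock: 3.8
eef_pos: [470.7, -80.0, 77.1]
tool_rot: [-3.141, -0.001, -0.111]
force: [-6.9, 0.7, 35.9]
width: -0.1
gripper_force: 18.1
```

>>> play_rows --pt "1 0 0 0.1 0" --pt "1 0 0 0.1 0" --pt "1 0 0 0.1 0"

```text
clock: 4.1
eef_pos: [470.7, -80.0, 77.1]
tool_rot: [-3.141, -0.002, -0.111]
force: [-8.6, 0.9, 47.3]
width: 0.2
gripper_force: 23.7
```

Near-right is firm: there was no movement at 47 N. I'll press more gently on the next one, near-left.

>>> play_rows --pt "1 0 0 -1 0" --pt "1 0 0 -2 0" --pt "1 0 -3 -2 0" --pt "1 0 -7 -2 0" --pt "1 0 -10.4 -1.6 0" --pt "1 0 -10.4 -1.3 0" --pt "1 0 -10.4 -1.3 0" --pt "1 0 -10.4 -1.3 0"

```text
clock: 4.9
eef_pos: [482.2, 22.3, 86.2]
tool_rot: [3.141, 0.0, -0.112]
force: [0.0, -1.0, -0.0]
width: -0.3
gripper_force: 0.0
```

```bash
python3 g.py -62 52 77
```

```text
clk 4.9 pos [482.2  22.3  86.2] yaw -0.1117 F [ 0. -1. -0.] shift cm [0.06 0.07 0.92] spin -0.13 w -0.31586399374764873 25.0
```

>>> play_rows --pt "1 0.05 0.05 0.5 0" --pt "1 0.05 0.05 0.7 0" --pt "1 0.05 0.05 0.85 0" --pt "1 0.05 0.05 0.95 0" --pt "1 0.05 0.05 0.95 0"

```text
clock: 5.4
eef_pos: [482.7, 22.3, 77.4]
tool_rot: [3.141, 0.0, -0.111]
force: [-2.4, -1.2, 6.7]
width: -0.1
gripper_force: 3.7
```

>>> play_rows --pt "1 0 0 0.1 0" --pt "1 0 0 0.1 0" --pt "1 0 0 0.1 0"

```text
clock: 5.7
eef_pos: [482.7, 22.3, 77.3]
tool_rot: [3.142, -0.001, -0.111]
force: [-3.1, -1.6, 17.5]
width: 0.2
gripper_force: 9.1
```

Near-left is firm too: it held 17 N at z 77.3. Next is far-left.

>>> play_rows --pt "1 0 0 -1 0" --pt "1 0 0 -2.5 0" --pt "1 3 0 -2.8 0" --pt "1 7 0 -2.8 0" --pt "1 12.4 0 -2 0" --pt "1 12.4 0 -1.1 0" --pt "1 12.4 0 -1.1 0" --pt "1 12.4 0 -1.1 0"

```text
clock: 6.5
eef_pos: [604.2, 9.5, 86.3]
tool_rot: [3.141, 0.003, -0.11]
force: [0.1, -0.4, 0.4]
width: 0.1
gripper_force: 0.0
```

```bash
python3 g.py 62 52 77
```

```text
clk 6.5 pos [604.2   9.5  86.3] yaw -0.1105 F [ 0.1 -0.4  0.4] shift cm [0.18 0.13 0.93] spin -0.06 w 0.07853357289731933 25.0
```

>>> play_rows --pt "1 0.15 0.1 0.5 0" --pt "1 0.15 0.1 0.7 0" --pt "1 0.15 0.1 0.85 0" --pt "1 0.15 0.1 0.95 0" --pt "1 0.15 0.1 0.95 0"

```text
clock: 7.0
eef_pos: [607.2, 8.4, 77.3]
tool_rot: [-3.142, 0.0, -0.11]
force: [-0.7, 1.0, 1.3]
width: -0.1
gripper_force: 0.4
```

>>> play_rows --pt "1 0 0 0.1 0" --pt "1 0 0 0.1 0" --pt "1 0 0 0.1 0"

```text
clock: 7.3
eef_pos: [607.4, 8.4, 76.4]
tool_rot: [-3.141, 0.0, -0.11]
force: [-0.1, 0.6, 1.4]
width: -0.3
gripper_force: 0.8
```

>>> play_rows --pt "1 0 0 0.1 0" --pt "1 0 0 0.2 0" --pt "1 0 0 0.2 0"

```text
clock: 7.6
eef_pos: [607.6, 8.5, 74.4]
tool_rot: [-3.141, -0.0, -0.11]
force: [-0.5, 1.2, 3.6]
width: -0.1
gripper_force: 1.6
```

>>> play_rows --pt "1 0 0 0.1 0" --pt "1 0 0 0.1 0" --pt "1 0 0 0.1 0"

```text
clock: 7.9
eef_pos: [607.7, 8.5, 73.4]
tool_rot: [-3.141, -0.0, -0.11]
force: [-0.8, 1.5, 4.0]
width: -0.1
gripper_force: 1.7
```

>>> play_rows --pt "1 0 0 0.1 0" --pt "1 0 0 0.1 0" --pt "1 0 0 0.1 0"

```text
clock: 8.2
eef_pos: [607.8, 8.6, 72.6]
tool_rot: [-3.141, -0.001, -0.11]
force: [-1.0, 1.9, 5.3]
width: -0.4
gripper_force: 2.8
```

Far-left sinks, so I'll press on to its stop.

>>> play_rows --pt "1 0 0 0.1 0" --pt "1 0 0 0.15 0" --pt "1 0 0 0.15 0"

```text
clock: 8.5
eef_pos: [607.8, 8.6, 72.3]
tool_rot: [-3.141, -0.001, -0.11]
force: [-2.8, 1.2, 14.0]
width: 0.5
gripper_force: 7.1
```

>>> play_rows --pt "1 0 0 0.1 0" --pt "1 0 0 0.1 0" --pt "1 0 0 0.1 0"

```text
clock: 8.8
eef_pos: [607.8, 8.6, 72.1]
tool_rot: [-3.141, -0.001, -0.11]
force: [-4.9, 2.7, 20.0]
width: -0.1
gripper_force: 10.2
```

```bash
python3 - <<'E'
from h import *
im,d=ctrl.get_image('side'); cv2.imwrite('pics/s2.png',cv2.convertScaleAbs(cv2.resize(im[190:320,190:340,::-1],None,fx=4.5,fy=4.5,interpolation=cv2.INTER_CUBIC),alpha=1.6))
E
python3 g.py 62 120 90
```

```text
clk 8.85 pos [607.9   8.6  72.1] yaw -0.1103 F [-3.5  1.7 21.2] shift cm [-0.19 -6.73 -1.79] spin -0.04 w -0.5249034295756569 25.0
```

View pics/s2.png

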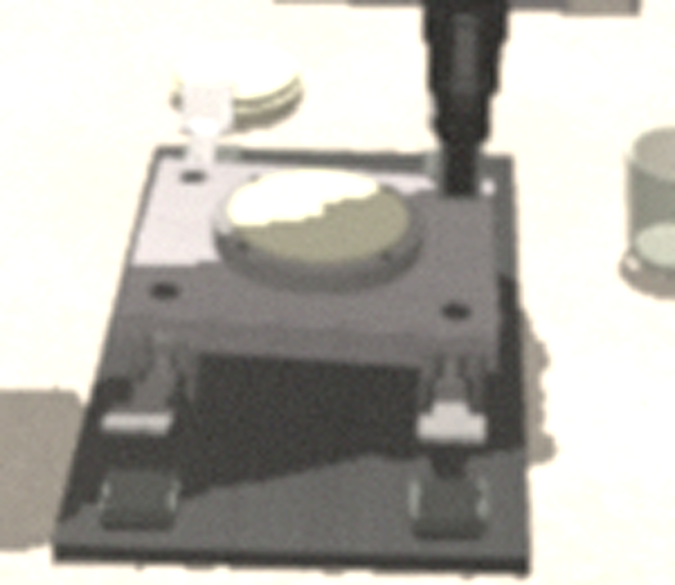

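The finger has the far-left corner (470,190 in the crop) at its stop, at 21 N and about 5 mm down. The tab behind it is hidden, so I'll back off and check that it kicked up.

>>> play_rows --pt "1 0 0 -1 0" --pt "1 0 0 -3 0" --pt "1 0 0 -6 0" --pt "1 -3 0 -9 0" --pt "1 -7 0 -12 0" --pt "1 -12 0 -12 0" --pt "1 -16 0 -12 0" --pt "1 -20 0 -12 0" --pt "1 -20 0 -12 0" --pt "1 -20 0 -12 0"

```text
clock: 9.85
eef_pos: [408.7, 30.1, 190.0]
tool_rot: [3.141, -0.001, -0.11]
force: [1.5, 0.7, 0.5]
width: 0.1
gripper_force: 0.0
```

```bash
cat > tab.py <<'E'
from h import *
np.set_printoptions(precision=2,suppress=True)
Y=-0.1095;R=np.array([[np.cos(Y),-np.sin(Y)],[np.sin(Y),np.cos(Y)]])
def slopes(d):
    v,u=np.mgrid[170:310,230:410]; P=at_depth('top',np.c_[u.ravel(),v.ravel()],d[v,u].ravel())
    b=(P[:,:2]-[538.6,-36.9])@R
    for n,sx,sy in(('nl',-1,1),('nr',-1,-1),('fl',1,1),('fr',1,-1)):
        y=b[:,1]*sy; m=(abs(b[:,0]*sx-62)<25)&(y>76)&(y<145)&(P[:,2]>17)&(P[:,2]<110)
        if m.sum()<10: print(n,'few');continue
        k=np.polyfit(y[m],P[m,2],1); print(n,m.sum(),'slope',np.arctan(k[0]).round(3),'xmean',b[m,0].mean().round(1),'ymax',y[m].max().round(1),'zmax',P[m,2].max().round(1))
slopes(np.load('topd.npy'))
im,d=ctrl.get_image('top'); print('now'); slopes(d)
import time
cv2.imwrite('pics/t_%d.png'%time.time(),cv2.convertScaleAbs(cv2.resize(im[130:300,190:405,::-1],None,fx=3.5,fy=3.5,interpolation=cv2.INTER_CUBIC),alpha=1.6))
E
python3 tab.py; python3 g.py 62 118 125; ls pics; cp pics/t_*.png pics/t2.png
```

```text
nl 306 slope 0.106 xmean -63.1 ymax 143.0 zmax 61.9
nr 310 slope 0.31 xmean -63.2 ymax 142.2 zmax 55.8
fl 303 slope 0.116 xmean 59.8 ymax 142.7 zmax 58.9
fr 304 slope 0.278 xmean 60.1 ymax 140.6 zmax 56.4
now
nl 308 slope 0.102 xmean -63.3 ymax 142.9 zmax 63.4
nr 308 slope 0.343 xmean -63.3 ymax 141.0 zmax 57.3
fl 312 slope -0.456 xmean 60.2 ymax 143.1 zmax 77.6
fr 309 slope 0.274 xmean 60.0 ymax 142.7 zmax 57.1
clk 9.9 pos [410.   30.1 190.1] yaw -0.1106 F [-0.5 -0.5 -0.9] shift cm [19.7  -6.57  6.51] spin -0.06 w 0.3016762886480219 25.0
c1.png
s2.png
side0.png
t_1796346360.png
top0.png
```

View pics/t2.png

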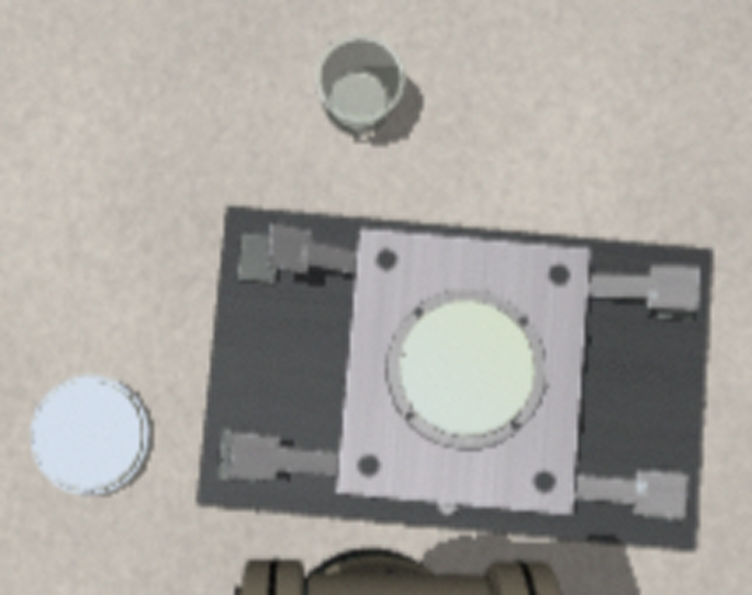

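The top view shows the far-left tab (290,250) kicked up: its end is now 77.6 mm high against 58.9 before, and the others are unchanged. Now I'll go above it.

>>> play_rows --pt "1 4 -1.5 0 0" --pt "1 8 -3 0 0" --pt "1 12 -4.5 0 0" --pt "1 16 -6 0 0" --pt "1 19.7 -6.6 2 0" --pt "1 19.7 -6.6 5 0" --pt "1 19.7 -6.6 6.5 0" --pt "1 19.7 -6.6 6.5 0" --pt "1 19.7 -6.6 6.5 0"

```text
clock: 10.8
eef_pos: [611.8, 73.8, 125.0]
tool_rot: [3.141, 0.0, -0.111]
force: [0.5, 0.2, -0.0]
width: -0.1
gripper_force: 0.0
```

```bash
python3 g.py 62 118 46.5
```

```text
clk 10.8 pos [611.8  73.8 125. ] yaw -0.1107 F [ 0.5  0.2 -0. ] shift cm [0.14 0.01 7.85] spin -0.07 w -0.09223495265953997 25.0
```

>>> play_rows --pt "1 0.1 0 1 0" --pt "1 0.1 0 2 0" --pt "1 0.1 0 3 0" --pt "1 0.1 0 4 0" --pt "1 0.1 0 5 0" --pt "1 0.1 0 6 0" --pt "1 0.1 0 6.6 0" --pt "1 0.1 0 7 0" --pt "1 0.1 0 7.3 0" --pt "1 0.1 0 7.3 0"

```text
clock: 11.8
eef_pos: [612.7, 74.1, 51.6]
tool_rot: [3.141, 0.0, -0.11]
force: [0.7, -0.7, 0.8]
width: -0.1
gripper_force: 0.0
```

>>> play_rows --pt "1 0 0 0.1 0" --pt "1 0 0 0.2 0" --pt "1 0 0 0.3 0" --pt "1 0 0 0.4 0" --pt "1 0 0 0.4 0"

```text
clock: 12.3
eef_pos: [612.8, 74.1, 47.8]
tool_rot: [3.142, -0.0, -0.11]
force: [-0.6, -0.2, 0.8]
width: 0.1
gripper_force: 0.0
```

>>> play_rows --pt "1 0 0 0.1 0" --pt "1 0 0 0.2 0" --pt "1 0 0 0.2 0"

```text
clock: 12.6
eef_pos: [612.9, 74.1, 46.3]
tool_rot: [-3.141, -0.0, -0.11]
force: [-2.6, 0.0, 4.6]
width: 0.2
gripper_force: 2.3
```

Contact at the expected height for flat. I'll press a little firmer to be sure.

>>> play_rows --pt "1 0 0 0.1 0" --pt "1 0 0 0.1 0" --pt "1 0 0 0.1 0"

```text
clock: 12.9
eef_pos: [613.0, 74.0, 46.0]
tool_rot: [-3.141, -0.001, -0.11]
force: [-2.2, 0.1, 8.4]
width: -0.5
gripper_force: 4.7
```

>>> play_rows --pt "1 0 0 -1 0" --pt "1 0 0 -3 0" --pt "1 0 0 -6 0" --pt "1 0 0 -10 0" --pt "1 -3 0 -14 0" --pt "1 -8 0 -14 0" --pt "1 -12 0 -14 0" --pt "1 -16 0 -14 0" --pt "1 -20 0 -14 0" --pt "1 -20 0 -14 0"

```text
clock: 13.9
eef_pos: [407.2, 96.1, 184.8]
tool_rot: [3.14, 0.008, -0.108]
force: [-0.1, -0.9, -1.0]
width: -0.1
gripper_force: 0.0
```

```bash
rm pics/t_*; python3 tab.py; python3 g.py 62 118 125; cp pics/t_*.png pics/t3.png
```

```text
nl 306 slope 0.106 xmean -63.1 ymax 143.0 zmax 61.9
nr 310 slope 0.31 xmean -63.2 ymax 142.2 zmax 55.8
fl 303 slope 0.116 xmean 59.8 ymax 142.7 zmax 58.9
fr 304 slope 0.278 xmean 60.1 ymax 140.6 zmax 56.4
now
nl 313 slope 0.078 xmean -63.4 ymax 143.0 zmax 62.7
nr 310 slope 0.319 xmean -63.1 ymax 141.7 zmax 56.2
fl 285 slope 0.004 xmean 60.6 ymax 143.2 zmax 25.0
fr 310 slope 0.254 xmean 59.9 ymax 140.8 zmax 55.9
clk 13.95 pos [411.4  96.3 185.2] yaw -0.1086 F [ 1.1  0.4 -0.2] shift cm [20.3   0.07  6.02] spin 0.05 w -0.031771509049022595 25.0
```

View pics/t3.png

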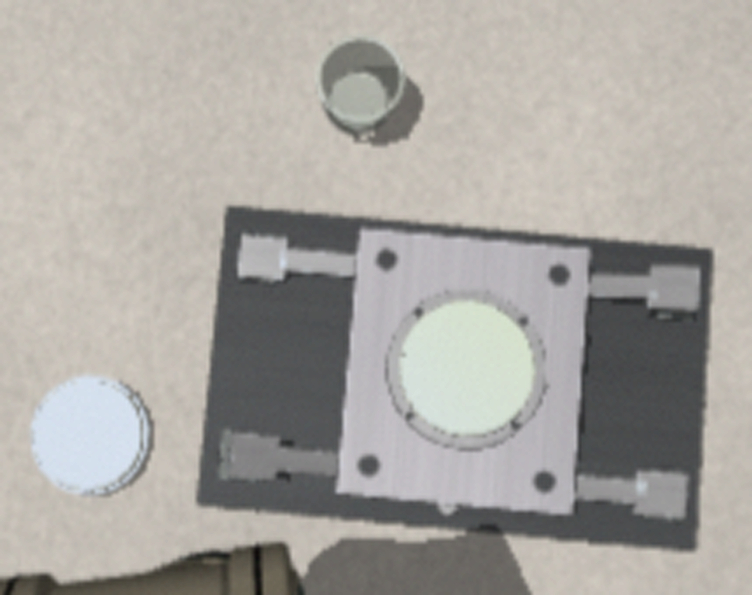

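The far-left tab (262,257) now lies flat, with a slope of 0.004. The other tabs, the plate, the blank and the cup are unmoved.

```bash
python3 -c "from cell import ctrl; print(ctrl.finish_job())"
```

```text
the job is handed in; nothing more can be done
None
```

The far-left corner was the one that rocked: I pressed it to its stop, its shim tab kicked up, and I pressed that tab flat (measured slope 0.004), then handed the job in at about 14 s; the only hard press was about 47 N with the fingertips on the firm near-right corner, and the far-right corner was not tested.

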